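# Drive the seated bush out of the barrel

### The arm

A 6-joint arm with a two-finger parallel gripper is mounted at the origin on the work surface. World frame = base frame: x ahead of the robot, y to its left, z up, the work surface at z = 0. Lengths are in m, angles in rad, forces in N, time in s.
With the tool pointing down it reaches from about 0.35 to 0.925 m from the base axis. Payload 6.4 kg.
Tool frame: the origin (TCP) lies midway between the tips of the shut fingers; the grasp point (between the pads) lies ctrl.tcp_to_grasp behind it (ctrl.tcp_to_grasp is the distance from the TCP to the grasp point, in m); z points along the fingers, y is the line along which they close (so a half turn about z gives the same grasp; the last joint's range is limited). The gripper opens to 85 mm and grips with 20 to 120 N. Pads are 22 mm wide; open, the fingers measure 114 mm over their backs; the gripper's body (76 mm by 85 mm) begins 54 mm behind the grasp point. The pads swing forward as they close: fully open they stand 13 mm farther back than shut.
Start: joints at [0.954, 0.245, 1.558, -0, 1.339, -0.174], TCP at [0.279, 0.587, 0.231] pointing down, gripper open.
Joint ranges: [-3.13, 3.13], [-1.02, 2.26], [0.13, 2.54], [-0.95, 4.09], [0.21, 2.88], [-2.74, 2.74]. Speed limits (rad/s): [2.57, 2.57, 3.14, 3.14, 3.14, 3.14].

### API

Orientations are given as a rotation vector (axis times angle).
In Python, from station import ctrl gives the robot as it stands.
- The arm moves only by the shell command python3 -m pendant 'ROWS' [OPENING] [FORCE]. ROWS is rows parted by semicolons, their numbers by spaces, 1 to 5 of them, each of 6 numbers: dx, dy, dz in m, then a rotation vector rx, ry, rz in rad; each row shifts and turns the commanded pose from where the row before left it, along the tool's axes as they then stand; what a row does not reach is not made up. A row lasts 1/12 s, in which the tool goes at most 0.0417 m and 0.125 rad, less where a joint would pass 70% of its speed; a pose out of reach is approached as far as the arm can. OPENING is the finger opening in m, set as the command begins (- or left out keeps the last). The fingers move at their own pace and stop on an object; FORCE is the grip in N (left out, the last holds). Time passes only in rows, so rows that do not move let the fingers close. It prints the time, the measured TCP pose, the force, the opening and the grip force at its end.
- ctrl.state(): the state, without advancing time (a new reading comes with each control period).
- ctrl.read_camera(name): name is "scene" or "top"; returns a dict with "frame" (400x640x3 uint8, red, green, blue), "mtx" (3x3 intrinsics, pixels), "distortion" ([k1, k2, p1, p2, k3] as OpenCV has them; the pictures are not rectified), "world_to_cam" (4x4, takes a point from world to camera coordinates). Camera axes: x right, y down, z forward; pixel columns grow to the right and rows downward; lengths in m; the calibration is good to about 2 mm. A picture is of the moment at which its call begins. There is no depth.
- ctrl.finish_job(): hands the job in; it is judged then, once.
The state is a dict: "time_s": time; "joint_positions": joint angles; "qvel": joint speeds; "tau": joint torques, N m; "position": TCP position; "ee_rot": TCP orientation; "contact_force": force on the tool from outside, world axes, zero at the start; "torque": the same for the moment, N m; "width": finger opening in m; "grip_force": force on a finger pad.
Only numpy, scipy, OpenCV 4.12 (cv2) and the standard library are available. Lean on these libraries where they do the work, as an engineer would, in place of code of your own. Each camera call takes 0.05 s, during which the arm holds its last target. There are 200 camera calls.

### The job

Take the collared ejector rod from the wooden tool block, enter it in the top of the barrel held in the stand and drive the brass bush out into the tray below, pushing slowly and never hard (keep under 20 N) until the rod's collar is felt to come home on the stop ring at the barrel's mouth; press it there lightly, with about 10 N, for about a second. Then draw the rod out and stand it back fully down in the empty socket of the block, let go, and leave everything else as it is.

Things in the scene. Friction and masses are not known exactly. Their poses are not given: they have to be found in the camera images.
- ejector: the collared ejector rod, a loose steel tool 131 mm long, about 0.16 kg, the only tool with a wide flat collar. Origin at the centre of its lower tip, +z up along it: shaft 16 mm diameter from 0 to 75 mm (tip edge chamfered 1.8 mm), collar 30 mm diameter to 81 mm, round dark grip 18 mm diameter to 131 mm. It starts upright in a socket of the wooden block, tip on the socket's floor
- ejector_collar (a point): centre of the underside of the ejector rod's collar, 75 mm above its tip
- ejector_grip (a point): point on the ejector rod's axis to grip, 109 mm above its tip (22 mm below its top)
- stand: fixed aluminium stripping stand, base 130 x 130 x 8 mm; origin at the centre of its underside on the bench. Two uprights at its y = +-55 mm, 100 mm high, bridge over the tray and hold the barrel upright above the middle. Nothing on it has to be held
- barrel: the upright dark barrel fixed in the stand, 65 mm long, 38 mm outside diameter at the top; origin at the centre of its lower end, 55 mm above the bench, z up. Round guide bore 17.5 mm diameter from the mouth down 40 mm; below that a 27.5 mm counterbore, 25 mm long, open at the bottom, which holds the bush
- barrel_mouth (a point): centre of the flat top rim of the barrel, 120 mm above the bench; axes are the stand's (z up). The bore is opened here by a 45 degree chamfer to 21.5 mm diameter. A knurled steel stop ring (23 mm hole, 43 mm outside) surrounds the rim; its top stands 1 to 7 mm above this point, set differently each time and not measured. The rod's collar stops on it, rigidly, with the bush fully out
- bush: loose brass bush, 26 mm diameter, 16 mm high, about 60 g; origin at the centre of its lower face. Seated at the top of the barrel's counterbore (top face 40 mm below the mouth) on three spring-loaded ball catches. Driving it down at 6 mm/s takes roughly 8 to 16 N over its first 4 or 5 mm (more when faster), then 2 to 7 N over some 11 mm more, after which it drops about 35 mm into the tray
- bush_mid (a point): the centre of the bush, 8 mm above its lower face
- tray_floor (a point): centre of the rubber floor of the catch tray directly below the barrel, 12 mm above the bench, 76 x 76 mm inside with walls 14 mm high; axes are the stand's. The barrel's lower end is 43 mm above it
- holder: fixed wooden tool block 60 x 190 x 45 mm, origin at the centre of its underside; its long side is its y axis. Three equal sockets in a row at y = -60, 0 and +60 mm, each 20 mm diameter and 35 mm deep with a 2 mm chamfer
- holder_hole0 (a point): centre of the mouth of a socket of the wooden block, at its y = -60 mm, 45 mm above the bench; 20 mm diameter, 35 mm deep. Each socket starts with one of the three tools in it
- holder_hole1 (a point): centre of the mouth of a socket of the wooden block, at its y = 0 mm, 45 mm above the bench; 20 mm diameter, 35 mm deep. Each socket starts with one of the three tools in it
- holder_hole2 (a point): centre of the mouth of a socket of the wooden block, at its y = 60 mm, 45 mm above the bench; 20 mm diameter, 35 mm deep. Each socket starts with one of the three tools in it
- drift: another tool in the block, not needed: plain steel rod 18 mm diameter, 120 mm long, too thick for the bore; origin at its lower end
- short_punch: another tool in the block, not needed: shaft 16 mm diameter 45 mm long, grip 24 mm diameter 45 mm long, no collar; origin at its lower end
- knob_cap: bystander: small dark stepped cap, 34 mm diameter, 44 mm high, origin under its centre
- spare_barrel: bystander: empty dark tube standing on the bench, 40 mm diameter, 55 mm high, origin under its centre
- screwdriver: bystander: screwdriver 190 mm long lying on the bench, origin at its middle
- tape_roll: bystander: tape roll 84 mm diameter, 22 mm high, lying flat, origin under its centre
- mains_adapter: bystander: black adapter 110 x 50 x 32 mm, origin under its centre

How it is judged:
On the way, in this order (a step that is already met when the one before it is completed fails the run):
1. the ejector rod's tip is at least 10 mm down the bore, the bush still seated (z of ejector in the frame of barrel_mouth below -0.01 m and horizontal distance between ejector and barrel_mouth below 0.003 m and distance of bush from where it was at the start of the episode below 0.004 m), for 0.1 s.
2. the collar is home on the barrel's stop ring (under 9 mm above the rim) and pressed there with at least 5 N for 0.5 s, with the bush down in the tray (z of ejector_collar in the frame of barrel_mouth below 0.009 m and contact force between ejector and stand above 5 N and z of bush_mid in the frame of tray_floor between 0.004 and 0.018 m and x of bush_mid in the frame of tray_floor between -0.038 and 0.038 m and y of bush_mid in the frame of tray_floor between -0.038 and 0.038 m), for 0.5 s.
At the end, for the whole second after the job is handed in: The bush rests in the catch tray (its centre within the tray's walls, under 18 mm above the tray floor); the ejector rod stands at rest in a socket of the block, tip within 5 mm of the socket's axis and at least 31 mm below its mouth, leaning less than 8 degrees; nothing moves (z of bush_mid in the frame of tray_floor between 0.004 and 0.018 m and x of bush_mid in the frame of tray_floor between -0.038 and 0.038 m and y of bush_mid in the frame of tray_floor between -0.038 and 0.038 m and ((horizontal distance between ejector and holder_hole0 below 0.005 m and z of ejector in the frame of holder_hole0 below -0.031 m) or (horizontal distance between ejector and holder_hole1 below 0.005 m and z of ejector in the frame of holder_hole1 below -0.031 m) or (horizontal distance between ejector and holder_hole2 below 0.005 m and z of ejector in the frame of holder_hole2 below -0.031 m)) and angle between ejector's own z axis and vertical below 0.14 rad and linear speed of each of ejector, bush below 0.01 m/s); the robot touches nothing.
It fails at once if the rod pushes on the bush with more than 20 N (contact force between ejector and bush above 20 N).
It fails at once if the rod presses on the barrel or its stand with more than 20 N (contact force between ejector and stand above 20 N).
It fails at once if the gripper touches the bush or bears on the stand with more than 5 N (contact force between the fingers and bush above 0.5 N or contact force between any of the arm, the fingers and stand above 5 N).
It fails at once if another tool or a bystander is moved by more than 20 mm (distance of any of drift, short_punch, knob_cap, spare_barrel, screwdriver, tape_roll, mains_adapter from where it was at the start of the episode above 0.02 m).
It also fails if it takes over 69 s, if anything falls off the work surface, if the arm or the gripper's body presses on something with over 40 N, if the wrist force passes 120 N, or if a joint passes its speed limit or range.

## Working session

There is one attempt and no reset: what is moved stays moved. The work goes in short steps, Python scripts to look and compute and a shell command to move; the robot and the scene stay as the last step left them, time stands still between calls to the robot, and variables do not carry over. Pictures are saved under pics/ and viewed, at most 10 in all, crops included, and the job is handed in when it is done.

```bash
ls; mkdir -p pics; python3 - <<'E'
from station import ctrl
import cv2,json
s=ctrl.state();print(s);print(ctrl.tcp_to_grasp)
for n in("scene","top"):
    c=ctrl.read_camera(n);cv2.imwrite(f"pics/{n}0.png",c["frame"][:,:,::-1])
    print(c["mtx"],c["distortion"],c["world_to_cam"])
E
```

```text
pics
{'time_s': 0.0, 'joint_positions': array([ 9.53899263e-01,  2.45833281e-01,  1.55904229e+00,  1.44497165e-06,
        1.33872351e+00, -1.74132988e-01]), 'qvel': array([-1.44681223e-03,  8.10714483e-04,  9.76299992e-05,  1.52355068e-03,
        1.53233111e-03, -3.12088352e-04]), 'tau': array([ 2.41249421e-03, -4.29523051e+01, -3.26120746e+01, -1.89683055e-05,
        5.46081559e-03, -1.60519107e-05]), 'position': array([0.27816018, 0.5868371 , 0.23015285]), 'ee_rot': array([-6.89655264e-01, -3.06416495e+00,  2.90680444e-03]), 'contact_force': array([ 0.18689771, -0.15266113, -0.28361412]), 'torque': array([ 0.04028815, -0.01285506,  0.03549234]), 'grip_force': 0.0, 'width': 0.08503215071440455}
0.0187
[[462.46497366   0.         318.73201083]
 [  0.         462.46497366 209.65900803]
 [  0.           0.           1.        ]] [-0.12321857  0.          0.          0.          0.        ] [[ 0.62185374  0.78309543 -0.00771189 -0.37401371]
 [ 0.48796379 -0.39515521 -0.77829538 -0.20957112]
 [-0.61252695  0.48022277 -0.62785096  1.62398349]
 [ 0.          0.          0.          1.        ]]
[[420.13705298   0.         317.6135086 ]
 [  0.         420.13705298 201.69432127]
 [  0.           0.           1.        ]] [-0.04864024  0.          0.          0.          0.        ] [[ 1.94845678e-02 -9.99803928e-01  3.52940469e-03 -1.05146869e-02]
 [-9.81816554e-01 -1.98004935e-02 -1.88796704e-01  5.87633149e-01]
 [ 1.88829571e-01  2.13394249e-04 -9.82009851e-01  1.22020167e+00]
 [ 0.00000000e+00  0.00000000e+00  0.00000000e+00  1.00000000e+00]]
```

View pics/scene0.png

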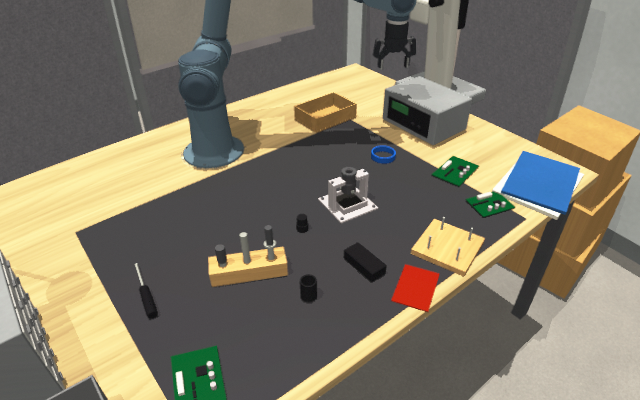

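View pics/top0.png

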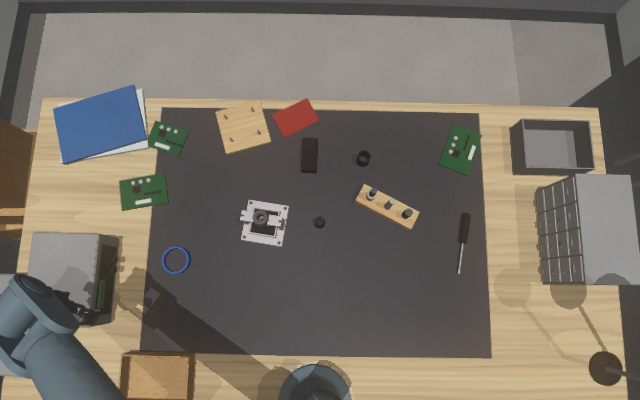

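The scene view shows the stand at about (348,195) and the block at (248,265), with the collared rod at its right end (269,240). In the top view the stand is at (264,222) and the block at (387,206), with the collared rod at its left end (371,194). I'll zoom in on both.

```bash
cat > h.py <<'E'
from station import ctrl
import cv2, numpy as np
def cam(n): return ctrl.read_camera(n)
def ray(c,p):
    u=cv2.undistortPoints(np.array([[p]],float),c["mtx"],np.array(c["distortion"]))[0,0]
    T=np.array(c["world_to_cam"]);R=T[:3,:3]
    return -R.T@T[:3,3], R.T@np.array([u[0],u[1],1])
def onz(c,p,z):
    o,d=ray(c,p);return o+d*(z-o[2])/d[2]
def proj(c,P):
    T=np.array(c["world_to_cam"])
    return cv2.projectPoints(np.array(P,float).reshape(-1,1,3),cv2.Rodrigues(T[:3,:3])[0],T[:3,3],c["mtx"],np.array(c["distortion"]))[0][:,0]
def tri(c1,p1,c2,p2):
    o1,d1=ray(c1,p1);o2,d2=ray(c2,p2)
    d1/=np.linalg.norm(d1);d2/=np.linalg.norm(d2)
    s=np.linalg.lstsq(np.c_[d1,-d2],o2-o1,rcond=None)[0]
    a=o1+s[0]*d1;b=o2+s[1]*d2
    return (a+b)/2,np.linalg.norm(a-b)
E
python3 - <<'E'
import cv2,numpy as np
t=cv2.imread("pics/top0.png");s=cv2.imread("pics/scene0.png")
def cr(im,x,y,w=80,h=60): return cv2.resize(im[y:y+h,x:x+w],(400,300),interpolation=cv2.INTER_CUBIC)
o=np.vstack([np.hstack([cr(t,350,175),cr(t,225,192)]),np.hstack([cr(s,210,222),cr(s,308,162)])])
cv2.imwrite("pics/crops.png",o)
E
```

```text
(no output)
```

View pics/crops.png

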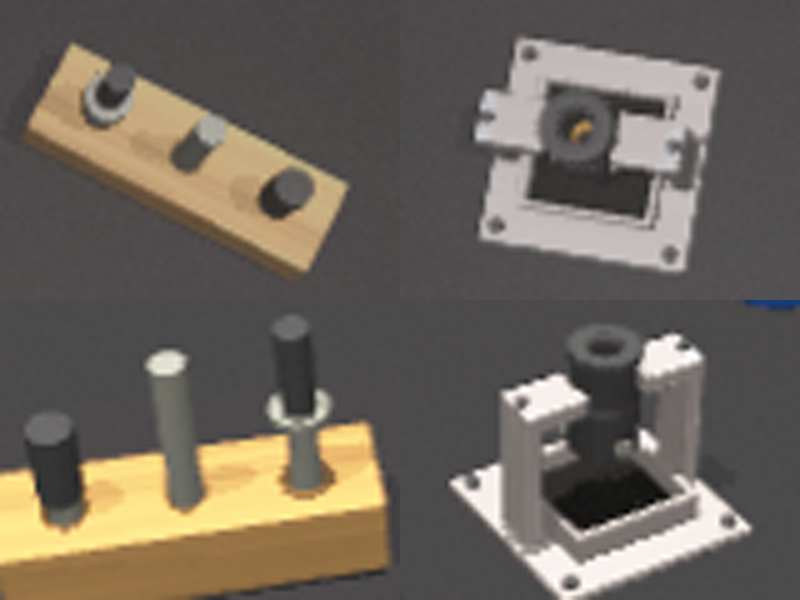

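Top left is the block from above, with the collared rod at pixel (374,190). Top right is the barrel mouth at about (260,217.6). The lower row shows the same in the scene view, with the grip top at (268,227) and the ring at (348.6,170.6). Next I'll triangulate these and check them against the known sizes.

```bash
cat > m1.py <<'E'
from h import *
t=cam("top");s=cam("scene")
T=lambda x,y:(x/5-.4+350,y/5-.4+175); U=lambda x,y:((x-400)/5-.4+225,y/5-.4+192)
S=lambda x,y:(x/5-.4+210,(y-300)/5-.4+222); V=lambda x,y:((x-400)/5-.4+308,(y-300)/5-.4+162)
np.set_printoptions(precision=4,suppress=True)
print("grip top",tri(t,T(120,76),s,S(292,327)),onz(t,T(120,76),.141),onz(s,S(292,327),.141))
print("drift top",tri(t,T(212,131),s,S(168,362)),"(z .130)")
print("punch top",tri(t,T(294,186),s,S(51,428)),"(z .100)")
print("collar",tri(t,T(106,99),s,S(299,406)),"(z .091 top)")
print("ring",tri(t,U(577,128),s,V(605,345)),onz(t,U(577,128),.124),onz(s,V(605,345),.124))
C=[onz(t,U(*p),.008) for p in[(517,38),(720,72),(685,270),(480,238)]]
D=[onz(s,V(*p),.008) for p in[(450,483),(568,600),(750,527)]]
print(np.array(C),np.mean(C,0),[np.linalg.norm(C[i]-C[i-1]) for i in range(4)]);print(np.array(D),(D[0]+D[2])/2)
# masks: wood top face in top view
hsv=cv2.cvtColor(t["frame"],cv2.COLOR_RGB2HSV)
m=((hsv[...,0]<25)&(hsv[...,1]>70)&(hsv[...,2]>120)).astype(np.uint8)
m[:,:345]=0;m[:,430:]=0;m[:175]=0;m[240:]=0
c=max(cv2.findContours(cv2.morphologyEx(m,5-2,np.ones((7,7))) ,0,2)[0],key=cv2.contourArea)
r=cv2.minAreaRect(c);b=cv2.boxPoints(r);P=np.array([onz(t,p,.045) for p in b])
print(b,P,P.mean(0),[np.linalg.norm(P[i]-P[i-1]) for i in range(4)])
Q=np.array([onz(t,T(*p),.045) for p in[(75,42),(348,185),(310,262),(28,128)]])
print(Q,Q.mean(0),[np.linalg.norm(Q[i]-Q[i-1]) for i in range(4)])
E
python3 m1.py
```

```text
grip top (array([ 0.6094, -0.1577,  0.1404]), np.float64(0.00043468326147283237)) [ 0.6091 -0.1578  0.141 ] [ 0.6101 -0.1579  0.141 ]
drift top (array([ 0.5812, -0.2113,  0.1286]), np.float64(0.0020950838740351678)) (z .130)
punch top (array([ 0.5552, -0.2647,  0.0982]), np.float64(0.0018282363164817338)) (z .100)
collar (array([ 0.607 , -0.1567,  0.0873]), np.float64(4.138297031795084e-05)) (z .091 top)
ring (array([0.5277, 0.1662, 0.1188]), np.float64(0.0021518960537433877)) [0.5263 0.1646 0.124 ] [0.5337 0.1621 0.124 ]
[[0.6005 0.2212 0.008 ]
 [0.5813 0.0922 0.008 ]
 [0.4564 0.1098 0.008 ]
 [0.4736 0.2379 0.008 ]] [0.528  0.1653 0.008 ] [np.float64(0.12806136012464253), np.float64(0.1304688797551699), np.float64(0.12613350710403504), np.float64(0.1292097885825749)]
[[0.4595 0.1085 0.008 ]
 [0.5865 0.0929 0.008 ]
 [0.6036 0.219  0.008 ]] [0.5315 0.1637 0.008 ]
[[354.7149 200.2399]
 [363.6681 182.8932]
 [419.4273 211.6721]
 [410.4742 229.0189]] [[ 0.5967 -0.1126  0.045 ]
 [ 0.6519 -0.1402  0.045 ]
 [ 0.565  -0.3111  0.045 ]
 [ 0.5111 -0.2824  0.045 ]] [ 0.5812 -0.2116  0.045 ] [np.float64(0.19020067995109396), np.float64(0.061765593340962655), np.float64(0.19178578666290272), np.float64(0.06113346791985621)]
[[ 0.6517 -0.1431  0.045 ]
 [ 0.5652 -0.3104  0.045 ]
 [ 0.5173 -0.286   0.045 ]
 [ 0.5968 -0.1141  0.045 ]] [ 0.5828 -0.2134  0.045 ] [np.float64(0.06201783473020723), np.float64(0.18837474432693613), np.float64(0.05381417318190115), np.float64(0.1894256648965064)]
```

The measurements agree. The rod's axis is at (0.609,-0.158), its top reads z 0.140 against an expected 0.141, and the block's pitch and size match. The barrel is at about (0.529,0.165). I'll move over the rod, then turn the closing axis across the row.

```bash
R='python3 -m pendant'
$R '-.0309 -.02655 0 0 0 0;-.0309 -.02655 0 0 0 0;-.0309 -.02655 0 0 0 0;-.0309 -.02655 0 0 0 0;-.0309 -.02655 0 0 0 0' 0.06
$R '-.0309 -.02655 0 0 0 0;-.0309 -.02655 0 0 0 0;-.0309 -.02655 0 0 0 0;-.0309 -.02655 0 0 0 0;-.0309 -.02655 0 0 0 0' >/dev/null
$R '-.0309 -.02655 0 0 0 0;-.0309 -.02655 0 0 0 0;-.0309 -.02655 0 0 0 0;-.0309 -.02655 0 0 0 0;-.0309 -.02655 0 0 0 0' >/dev/null
$R '-.0309 -.02655 0 0 0 0;-.0309 -.02655 0 0 0 0;-.0309 -.02655 0 0 0 0;-.0309 -.02655 0 0 0 0;-.0309 -.02655 0 0 0 0'
$R '0 0 0 0 0 .123;0 0 0 0 0 .123;0 0 0 0 0 .123;0 0 0 0 0 .123;0 0 0 0 0 .123' >/dev/null
$R '0 0 0 0 0 .123;0 0 0 0 0 .123;0 0 0 0 0 .123;0 0 0 0 0 .123;0 0 0 0 0 .123' >/dev/null
$R '0 0 0 0 0 .123;0 0 0 0 0 .123;0 0 0 0 0 .121;0 0 0 0 0 0;0 0 0 0 0 0'
cat > go.py <<'E'
import sys
from h import *
from scipy.spatial.transform import Rotation as Ro
s=ctrl.state();R=Ro.from_rotvec(s["ee_rot"]).as_matrix()
np.set_printoptions(precision=4,suppress=True)
g=np.array([float(a) for a in sys.argv[1:4]])
print("pos",s["position"],"R",R.tolist(),"F",s["contact_force"],"M",s["torque"],"w",s["width"],"t",s["time_s"])
print("delta tool",R.T@(g-s["position"]))
E
python3 go.py .609 -.158 .100
```

```text
time_s: 0.62
position: [0.3614, 0.3994, 0.2311]
ee_rot: [-0.689, -3.065, 0.0]
contact_force: [1.3, -1.0, -0.2]
width: 0.0601
grip_force: 0.0
time_s: 1.87
position: [0.6097, -0.1593, 0.2311]
ee_rot: [-0.69, -3.065, -0.0]
contact_force: [1.0, 0.1, 0.6]
width: 0.0598
grip_force: 0.0
time_s: 3.12
position: [0.6093, -0.1572, 0.2311]
ee_rot: [-2.674, -1.648, 0.0]
contact_force: [-0.1, 0.3, -0.1]
width: 0.0604
grip_force: 0.0
pos [ 0.6093 -0.1572  0.2311] R [[0.4492158528713593, 0.8934231726430384, -0.00039001731347592343], [0.8934232567896534, -0.4492158300515556, 0.00014919269701952842], [-4.190973850120601e-05, -0.00041547026304381647, -0.9999999128140133]] F [-0.1471  0.2731 -0.0545] M [-0.0014 -0.0019 -0.0092] w 0.0604009462134534 t 3.1167
delta tool [-0.0008  0.0002  0.1311]
```

```bash
R='python3 -m pendant'
$R '-.0008 0 .03 0 0 0;0 0 .03 0 0 0;0 0 .03 0 0 0;0 0 .02 0 0 0;0 0 .013 0 0 0'
$R '0 0 .008 0 0 0;0 0 0 0 0 0;0 0 0 0 0 0'
$R '0 0 0 0 0 0;0 0 0 0 0 0;0 0 0 0 0 0;0 0 0 0 0 0;0 0 0 0 0 0' 0.0 80
$R '0 0 0 0 0 0;0 0 0 0 0 0;0 0 0 0 0 0;0 0 0 0 0 0;0 0 0 0 0 0'
```

```text
time_s: 3.53
position: [0.6074, -0.1573, 0.105]
ee_rot: [-2.672, -1.646, 0.004]
contact_force: [-0.6, 0.4, 0.2]
width: 0.0596
grip_force: 0.0
time_s: 3.78
position: [0.6096, -0.1582, 0.1012]
ee_rot: [2.675, 1.645, 0.001]
contact_force: [0.4, 0.4, 0.4]
width: 0.06
grip_force: 0.0
time_s: 4.2
position: [0.6093, -0.1581, 0.1017]
ee_rot: [2.676, 1.644, 0.0]
contact_force: [-2.0, 1.7, 6.6]
width: 0.0162
grip_force: 77.8
time_s: 4.62
position: [0.6093, -0.158, 0.1017]
ee_rot: [2.676, 1.645, 0.0]
contact_force: [-1.8, 2.0, 6.2]
width: 0.0162
grip_force: 77.8
```

```bash
R='python3 -m pendant'
$R '0 0 -.01 0 0 0;0 0 -.02 0 0 0;0 0 -.03 0 0 0;0 0 -.03 0 0 0;0 0 -.03 0 0 0'
$R '0 0 -.02 0 0 0;0 0 -.01 0 0 0;.012 -.01 0 0 0 0;.025 -.0215 0 0 0 0;.025 -.0215 0 0 0 0'
$R '.025 -.0215 0 0 0 0;.025 -.0215 0 0 0 0;.025 -.0215 0 0 0 0;.025 -.0215 0 0 0 0;.025 -.0215 0 0 0 0' >/dev/null
$R '.025 -.0215 0 0 0 0;.025 -.0215 0 0 0 0;.013 -.012 0 0 0 0;0 0 0 0 0 0;0 0 0 0 0 0'
python3 go.py .529 .165 .25
python3 - <<'E'
from h import *
o=[]
t=cam("top");s=cam("scene")
cv2.imwrite("pics/t1.png",t["frame"][:,:,::-1]);cv2.imwrite("pics/s1.png",s["frame"][:,:,::-1])
a=t["frame"][150:270,210:310,::-1];b=s["frame"][110:230,300:400,::-1]
cv2.imwrite("pics/c1.png",np.hstack([cv2.resize(x,(400,480),interpolation=2) for x in(a,b)]))
E
```

```text
time_s: 5.03
position: [0.6087, -0.1578, 0.2216]
ee_rot: [-2.676, -1.644, 0.0]
contact_force: [1.4, -1.1, -0.6]
width: 0.0162
grip_force: 78.1
time_s: 5.45
position: [0.5884, -0.0776, 0.2483]
ee_rot: [-2.676, -1.64, 0.003]
contact_force: [1.1, 1.5, -1.9]
width: 0.0161
grip_force: 78.2
time_s: 6.28
position: [0.5283, 0.1634, 0.2485]
ee_rot: [-2.674, -1.647, 0.004]
contact_force: [0.4, -0.5, -1.2]
width: 0.016
grip_force: 78.3
pos [0.5283 0.1634 0.2485] R [[0.4498804062232567, 0.8930842298888712, -0.002859793733686543], [0.8930870366080289, -0.4498835859676224, -0.0005514703996595169], [-0.0017790837772250657, -0.0023059489835094006, -0.9999957587211052]] F [ 0.4181 -0.4983 -1.1837] M [ 0.0022  0.0219 -0.035 ] w 0.01603082745981999 t 6.2833
delta tool [ 0.0017 -0.0001 -0.0015]
```

View pics/c1.png

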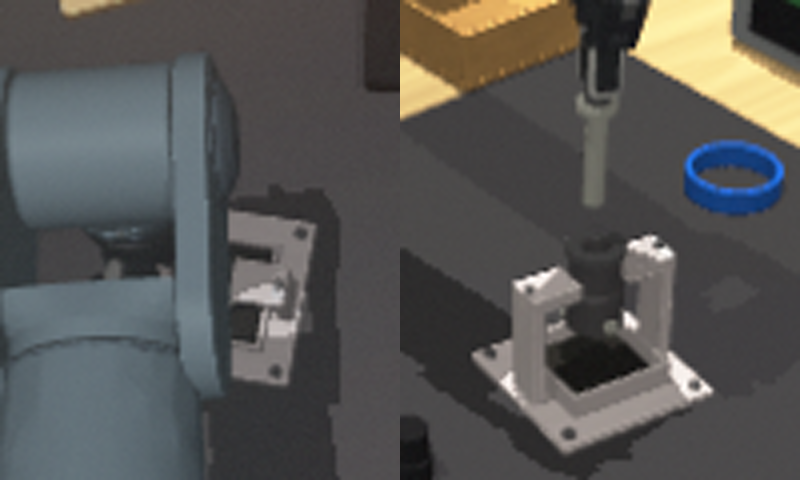

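The top view is covered by the arm. The scene view shows the rod gripped upright above the barrel, with its tip at about (448.5,160) and the ring at about (449,171) in crop terms. I'll measure the lateral offset to sub-pixel level from edge rows.

```bash
python3 - <<'E'
from h import *
s=cam("scene");t=cam("top")
np.set_printoptions(precision=2,suppress=True)
g=cv2.cvtColor(s["frame"],cv2.COLOR_RGB2GRAY).astype(float)
for r in range(140,160,3): # shaft: bright on dark, intensity centroid
    w=np.clip(g[r,338:360]-np.median(g[r,335:362])-12,0,None);print(r,round((w*np.arange(338,360)).sum()/w.sum(),2),end=" | ")
print("\npred shaft",proj(s,[[.5283,.1634,z] for z in(.157,.18,.21,.232)]).tolist())
s0=cv2.cvtColor(cv2.imread("pics/scene0.png"),cv2.COLOR_BGR2GRAY)
for r in range(167,182,2): print(r,s0[r,336:362])
for P in([.529,.165,.124],[.529,.165,.12],[.529,.165,.1]): print(P,proj(s,[P]),proj(t,[P]))
t0=cv2.cvtColor(cv2.imread("pics/top0.png"),cv2.COLOR_BGR2GRAY)
for r in range(208,229,2): print(r,t0[r,248:272])
E
```

```text
140 348.83 | 143 348.68 | 146 348.12 | 149 347.98 | 152 347.97 | 155 347.91 | 158 347.81 | 
pred shaft [[348.0274502802732, 159.71223169861156], [348.28369222543995, 152.6408367809675], [348.62372034875045, 143.18722902733805], [348.8772573087789, 136.0848330330497]]
167 [ 75  75  74  75  75  74  75  80  87  95 102 104 102 103 102  96  94  82
  76  75  77  74  75  76  75  74]
169 [ 75  74  74  75  76  85 101 108 109 104  96  89  92  90  95  94 102 107
 107  96  83  76  75  64 142 229]
171 [ 74  76  74  75  75  87 104 108 108  81  54  50  48  49  51  54  77 103
 108 106 120 225 242 242 241 241]
173 [ 74  74  76  75  73  61  60  95 107 106 101 101  89  85  98 100 104 106
 101  77 138 234 241 241 241 241]
175 [ 74  75  75  75  74  74  51  51  56  55  64  75  72  75  69  73  66  55
  51 121 211 239 241 240 240 242]
177 [ 56 141 223 233 215 120  52  47  44  45  48  48  48  50  48  48  47  46
  42  80 124 173 152 166 135 117]
179 [242 242 241 241 241 235 154  68  48  46  48  49  48  49  48  45  46  45
  41  65 112 120 118 127 115  97]
181 [241 241 241 241 241 241 240 241 242 147  60  51  5
[... 659 characters left out ...]
 147 104  96  96  76  61  47  49  61 106 113  84  90  95
  97  74  94 179 188 187]
218 [190 190 190 179 145 104  94  96  69  61  51  91 133  97  86  86  94  97
  98  76 124 184 190 189]
220 [191 191 192 193 178 116  94  95  95  85  82  85  90  71  83  93  97  98
  79  67 121 183 189 190]
222 [ 88 105 115 113 109  79  62  93  97  98  95  96  95  98  99 101  92  73
  58 146 186 190 190 192]
224 [155 174 173 110  56  50  50  67  61  65  76  70  77  67  67  60  56  60
  51 120 155 167 191 194]
226 [188 184 169 104  57  50  48  52  53  51  52  54  53  57  53  57  54  52
  48  78  60  46  43  53]
228 [176 186 142  70  50  54  53  53  52  55  54  55  54  54  54  52  48  45
  46  53  52  51  53  56]
```

```bash
R='python3 -m pendant'
$R '.0022 -.0014 .01 0 0 0;0 0 .01 0 0 0;0 0 .0065 0 0 0;0 0 0 0 0 0;0 0 0 0 0 0'
python3 go.py .528 .166 .222
python3 - <<'E'
from h import *
s=cam("scene")
a=s["frame"][120:195,315:385,::-1]
cv2.imwrite("pics/c2.png",cv2.resize(a,(560,600),interpolation=2))
E
```

```text
time_s: 6.9
position: [0.529, 0.1648, 0.2226]
ee_rot: [-2.676, -1.644, 0.003]
contact_force: [-0.4, -0.6, -1.4]
width: 0.0166
grip_force: 78.3
pos [0.529  0.1648 0.2226] R [[0.45226869555000326, 0.8918792657899857, -0.002098160960318735], [0.8918809557774523, -0.45227015681192806, -0.0002568634131654041], [-0.0011780267388822898, -0.001755138521857171, -0.9999977658683905]] F [-0.4214 -0.6069 -1.4461] M [-0.0143  0.0557 -0.0078] w 0.016633478228957332 t 6.9
delta tool [ 0.0006 -0.0015  0.0006]
```

View pics/c2.png

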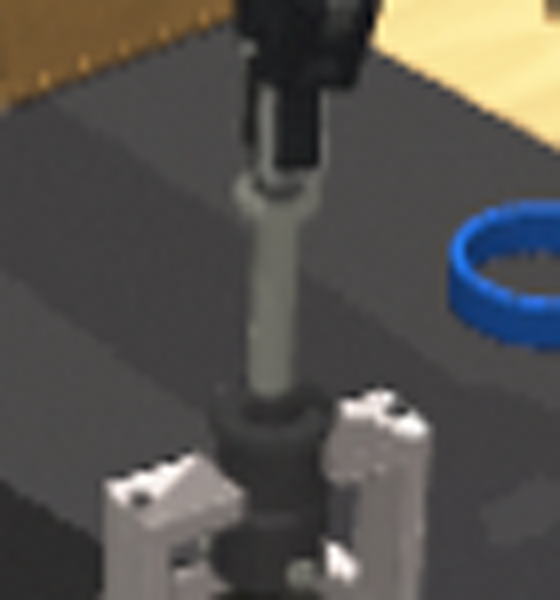

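The rod tip at crop (270,395) is just over the ring, centred laterally on it (210 to 330). Entering slowly with force checks.

```bash
R='python3 -m pendant'
$R '.0005 -.001 .001 0 0 0;0 0 .001 0 0 0;0 0 .001 0 0 0;0 0 .001 0 0 0;0 0 .001 0 0 0' | sed -n 2,4p
$R '0 0 .001 0 0 0;0 0 .001 0 0 0;0 0 .001 0 0 0;0 0 .001 0 0 0;0 0 .001 0 0 0' | sed -n 2,4p
$R '0 0 .001 0 0 0;0 0 .001 0 0 0;0 0 .001 0 0 0' | sed -n 2,4p
```

```text
position: [0.5289, 0.166, 0.2189]
ee_rot: [2.677, 1.644, 0.0]
contact_force: [0.2, 1.3, -1.5]
position: [0.5289, 0.1659, 0.2137]
ee_rot: [-2.677, -1.644, 0.0]
contact_force: [-0.3, -0.2, -1.4]
position: [0.5289, 0.1659, 0.2107]
ee_rot: [2.677, 1.644, 0.0]
contact_force: [0.2, 1.0, -2.4]
```

```bash
R='python3 -m pendant'
$R '0 0 .001 0 0 0;0 0 .001 0 0 0' | sed -n 2,4p
$R '0 0 .001 0 0 0;0 0 .001 0 0 0' | sed -n 2,4p
$R '0 0 .001 0 0 0;0 0 .001 0 0 0' | sed -n 2,4p
```

```text
position: [0.5289, 0.1659, 0.2087]
ee_rot: [2.677, 1.644, 0.0]
contact_force: [0.4, -0.1, -2.0]
position: [0.5289, 0.1659, 0.2067]
ee_rot: [2.677, 1.645, 0.0]
contact_force: [-0.2, 0.4, -1.7]
position: [0.5289, 0.166, 0.2047]
ee_rot: [-2.677, -1.645, -0.0]
contact_force: [-0.1, 0.4, -2.0]
```

```bash
R='python3 -m pendant'
$R '0 0 .001 0 0 0;0 0 .001 0 0 0;0 0 .001 0 0 0;0 0 .001 0 0 0;0 0 .001 0 0 0' | sed -n 2,4p
$R '0 0 .0015 0 0 0;0 0 .0015 0 0 0;0 0 .0015 0 0 0;0 0 .0015 0 0 0;0 0 .0015 0 0 0' | sed -n 2,4p
$R '0 0 .0015 0 0 0;0 0 .0015 0 0 0;0 0 .0015 0 0 0;0 0 .0015 0 0 0;0 0 .0015 0 0 0' | sed -n 2,4p
```

```text
position: [0.5289, 0.1659, 0.1997]
ee_rot: [2.677, 1.644, -0.0]
contact_force: [-0.4, -0.1, -2.4]
position: [0.5288, 0.1659, 0.1921]
ee_rot: [-2.677, -1.645, 0.0]
contact_force: [-0.5, -0.6, -1.0]
position: [0.5289, 0.1659, 0.1846]
ee_rot: [2.677, 1.644, 0.0]
contact_force: [0.1, 0.4, -0.9]
```

```bash
R='python3 -m pendant'
$R '0 0 .001 0 0 0;0 0 .001 0 0 0;0 0 .001 0 0 0;0 0 .001 0 0 0;0 0 .001 0 0 0' | sed -n 2,4p
$R '0 0 .001 0 0 0;0 0 .001 0 0 0;0 0 .001 0 0 0;0 0 .001 0 0 0' | sed -n 2,4p
$R '0 0 .0004 0 0 0;0 0 .0004 0 0 0;0 0 .0004 0 0 0;0 0 .0004 0 0 0;0 0 .0004 0 0 0' | sed -n 2,4p
$R '0 0 .0004 0 0 0;0 0 .0004 0 0 0;0 0 .0004 0 0 0;0 0 .0004 0 0 0;0 0 .0004 0 0 0' | sed -n 2,4p
$R '0 0 .0004 0 0 0;0 0 .0004 0 0 0;0 0 .0004 0 0 0;0 0 .0004 0 0 0;0 0 .0004 0 0 0' | sed -n 2,4p
```

```text
position: [0.5289, 0.166, 0.1797]
ee_rot: [-2.677, -1.644, 0.0]
contact_force: [0.5, 0.1, -1.3]
position: [0.5288, 0.166, 0.1757]
ee_rot: [-2.677, -1.644, 0.0]
contact_force: [-0.5, 0.7, -1.4]
position: [0.5289, 0.1659, 0.1738]
ee_rot: [-2.677, -1.644, 0.0]
contact_force: [0.4, 1.1, -1.0]
position: [0.5288, 0.166, 0.1718]
ee_rot: [-2.677, -1.644, 0.0]
contact_force: [-0.4, -0.2, -1.9]
position: [0.5291, 0.1661, 0.1706]
ee_rot: [2.677, 1.645, 0.001]
contact_force: [-3.1, 1.3, 5.9]
```

```bash
R='python3 -m pendant'
$R '0 0 .0004 0 0 0;0 0 .0004 0 0 0;0 0 .0004 0 0 0' | sed -n 2,4p
$R '0 0 .0004 0 0 0;0 0 .0004 0 0 0;0 0 .0004 0 0 0' | sed -n 2,4p
```

```text
position: [0.5293, 0.1662, 0.1702]
ee_rot: [2.677, 1.645, 0.002]
contact_force: [-4.1, 0.5, 9.7]
position: [0.5295, 0.1663, 0.1698]
ee_rot: [2.677, 1.645, 0.002]
contact_force: [-6.5, 1.1, 13.9]
```

```bash
R='python3 -m pendant'
$R '0 0 0 0 0 0' | sed -n 2,4p
$R '0 0 0 0 0 0;0 0 0 0 0 0;0 0 0 0 0 0;0 0 0 0 0 0' | sed -n 2,4p; python3 go.py .528 .166 .16
```

```text
position: [0.5295, 0.1663, 0.1699]
ee_rot: [2.677, 1.645, 0.002]
contact_force: [-5.4, 1.0, 12.0]
position: [0.5295, 0.1663, 0.1699]
ee_rot: [2.676, 1.645, 0.002]
contact_force: [-4.8, 1.6, 12.9]
pos [0.5295 0.1663 0.1699] R [[0.45181286321325653, 0.8921118283682794, 0.0012737034368134777], [0.8921120834068383, -0.4518138004673433, 0.0005659918428605835], [0.001080404808230901, 0.000880563831579934, -0.9999990286659228]] F [-4.8382  1.6389 12.9024] M [ 0.1493  1.2233 -0.0337] w 0.01591574268382722 t 12.7
delta tool [-0.001  -0.0012  0.0099]
```

The bush resists at its expected height, and the arm's give leans the rod +x against the bore wall. I'll relieve that before pushing further.

```bash
R='python3 -m pendant'
$R '-.0004 -.0008 0 0 0 0;0 0 0 0 0 0;0 0 0 0 0 0' | sed -n 2,4p
$R '0 0 .0004 0 0 0;0 0 .0002 0 0 0' | sed -n 2,4p
python3 go.py .528 .166 .16
```

```text
position: [0.5292, 0.1662, 0.1699]
ee_rot: [2.676, 1.644, 0.005]
contact_force: [-2.1, 1.0, 9.8]
position: [0.5293, 0.1663, 0.1697]
ee_rot: [2.676, 1.644, 0.005]
contact_force: [-3.7, -0.0, 13.6]
pos [0.5293 0.1663 0.1697] R [[0.45185962896992915, 0.8920832716355132, 0.0032112575787882416], [0.8920868961766719, -0.4518635224771407, 0.0005715981303856495], [0.0019609632913478413, 0.0026064386871690517, -0.9999946805360217]] F [-3.7088 -0.0297 13.6477] M [ 0.0977  1.0043 -0.0224] w 0.016195804942512517 t 13.1167
delta tool [-0.0008 -0.0011  0.0097]
```

```bash
R='python3 -m pendant'
$R '-.0004 -.0008 0 0 0 0;0 0 0 0 0 0' | sed -n 2,4p
$R '0 0 .0003 0 0 0;0 0 .0003 0 0 0' | sed -n 2,4p
```

```text
position: [0.5289, 0.1661, 0.1697]
ee_rot: [2.675, 1.643, 0.007]
contact_force: [-1.3, -0.1, 10.2]
position: [0.5291, 0.1662, 0.1694]
ee_rot: [2.675, 1.643, 0.007]
contact_force: [-2.6, 0.1, 12.1]
```

```bash
R='python3 -m pendant'
$R '-.0001 -.0002 .0003 0 0 0;-.0001 -.0002 .0003 0 0 0' | sed -n 2,4p
$R '-.0001 -.0002 .0003 0 0 0;-.0001 -.0002 .0003 0 0 0' | sed -n 2,4p
```

```text
position: [0.5289, 0.1662, 0.169]
ee_rot: [2.674, 1.643, 0.008]
contact_force: [-1.1, 0.1, 11.8]
position: [0.5287, 0.166, 0.1684]
ee_rot: [2.674, 1.643, 0.009]
contact_force: [-1.0, -0.4, 11.8]
```

```bash
R='python3 -m pendant'
$R '0 0 .0003 0 0 0;0 0 .0003 0 0 0;0 0 .0003 0 0 0' | sed -n 2,4p
$R '0 0 .0003 0 0 0;0 0 .0003 0 0 0;0 0 .0003 0 0 0' | sed -n 2,4p
$R '0 0 .0003 0 0 0;0 0 .0003 0 0 0;0 0 .0003 0 0 0' | sed -n 2,4p
```

```text
position: [0.5288, 0.1661, 0.1678]
ee_rot: [2.674, 1.643, 0.009]
contact_force: [-1.5, 0.5, 11.2]
position: [0.5281, 0.1659, 0.1652]
ee_rot: [2.674, 1.643, 0.007]
contact_force: [-0.1, -0.5, 5.0]
position: [0.5275, 0.166, 0.1634]
ee_rot: [2.675, 1.643, 0.005]
contact_force: [1.8, 1.1, 3.2]
```

```bash
R='python3 -m pendant'
$R '.0002 .0005 .0004 0 0 0;.0002 .0005 .0004 0 0 0;.0001 .0002 .0004 0 0 0;0 0 .0004 0 0 0;0 0 .0004 0 0 0' | sed -n 2,4p
$R '0 0 .0004 0 0 0;0 0 .0004 0 0 0;0 0 .0004 0 0 0;0 0 .0004 0 0 0;0 0 .0004 0 0 0' | sed -n 2,4p
$R '0 0 .0004 0 0 0;0 0 .0004 0 0 0;0 0 .0004 0 0 0;0 0 .0004 0 0 0;0 0 .0004 0 0 0' | sed -n 2,4p
$R '0 0 .0004 0 0 0;0 0 .0004 0 0 0;0 0 .0004 0 0 0;0 0 .0004 0 0 0;0 0 .0004 0 0 0' | sed -n 2,4p
$R '0 0 .0004 0 0 0;0 0 .0004 0 0 0;0 0 .0004 0 0 0;0 0 .0004 0 0 0;0 0 .0004 0 0 0' | sed -n 2,4p
```

```text
position: [0.5278, 0.1659, 0.1604]
ee_rot: [2.677, 1.644, 0.001]
contact_force: [1.7, 0.3, 6.0]
position: [0.5278, 0.1659, 0.1585]
ee_rot: [2.676, 1.644, 0.001]
contact_force: [0.9, 0.8, 3.5]
position: [0.5277, 0.1659, 0.1564]
ee_rot: [2.676, 1.644, 0.001]
contact_force: [1.5, 0.8, 5.6]
position: [0.5275, 0.1659, 0.154]
ee_rot: [-2.677, -1.644, -0.0]
contact_force: [2.8, 0.5, 1.8]
position: [0.5274, 0.1659, 0.152]
ee_rot: [-2.677, -1.644, 0.0]
contact_force: [3.2, 1.3, 1.0]
```

```bash
R='python3 -m pendant'
$R '.0003 .0006 .0003 0 0 0;.0002 .0003 .0004 0 0 0;0 0 .0005 0 0 0;0 0 .0005 0 0 0;0 0 .0005 0 0 0' | sed -n 2,4p
$R '0 0 .0004 0 0 0;0 0 .0004 0 0 0;0 0 .0004 0 0 0;0 0 .0004 0 0 0;0 0 .0004 0 0 0' | sed -n 2,4p
$R '0 0 .0004 0 0 0;0 0 .0004 0 0 0;0 0 .0004 0 0 0;0 0 .0004 0 0 0' | sed -n 2,4p
```

```text
position: [0.5278, 0.1658, 0.1495]
ee_rot: [-2.676, -1.644, 0.003]
contact_force: [1.3, 0.7, -0.2]
position: [0.5283, 0.1658, 0.1479]
ee_rot: [-2.677, -1.644, 0.001]
contact_force: [-0.2, -0.1, -1.5]
position: [0.5285, 0.1659, 0.1464]
ee_rot: [-2.677, -1.644, 0.0]
contact_force: [-0.5, 1.1, -1.0]
```

```bash
R='python3 -m pendant'
$R '0 0 .0004 0 0 0;0 0 .0004 0 0 0;0 0 .0004 0 0 0' | sed -n 2,4p
$R '0 0 .0004 0 0 0;0 0 .0004 0 0 0;0 0 .0004 0 0 0' | sed -n 2,4p
$R '0 0 .0004 0 0 0;0 0 .0004 0 0 0;0 0 .0004 0 0 0' | sed -n 2,4p
```

```text
position: [0.5285, 0.1659, 0.1453]
ee_rot: [-2.677, -1.644, 0.0]
contact_force: [-0.4, 0.5, -1.7]
position: [0.5285, 0.1659, 0.144]
ee_rot: [-2.677, -1.644, 0.0]
contact_force: [-0.4, 0.7, -0.8]
position: [0.5285, 0.1659, 0.1428]
ee_rot: [-2.677, -1.644, -0.0]
contact_force: [-0.6, 0.5, 0.2]
```

```bash
R='python3 -m pendant'
$R '0 0 .0004 0 0 0;0 0 .0004 0 0 0' | sed -n 2,4p
$R '0 0 .0004 0 0 0;0 0 .0004 0 0 0' | sed -n 2,4p
```

```text
position: [0.5285, 0.1659, 0.1421]
ee_rot: [-2.677, -1.645, -0.0]
contact_force: [0.0, 0.5, -0.1]
position: [0.5285, 0.1659, 0.1413]
ee_rot: [-2.677, -1.644, -0.0]
contact_force: [-0.0, 0.9, -1.3]
```

```bash
R='python3 -m pendant'
$R '0 0 .0004 0 0 0;0 0 .0004 0 0 0' | sed -n 2,4p
$R '0 0 .0003 0 0 0;0 0 .0003 0 0 0' | sed -n 2,4p
$R '0 0 .0003 0 0 0;0 0 .0003 0 0 0' | sed -n 2,4p
```

```text
position: [0.5285, 0.1659, 0.1405]
ee_rot: [-2.677, -1.644, 0.0]
contact_force: [-0.2, 0.8, -0.3]
position: [0.5285, 0.1659, 0.1399]
ee_rot: [-2.677, -1.644, -0.0]
contact_force: [-0.5, 0.9, -0.7]
position: [0.5285, 0.1659, 0.1393]
ee_rot: [-2.677, -1.644, -0.0]
contact_force: [-0.4, 1.6, 0.0]
```

```bash
R='python3 -m pendant'
$R '0 0 .0003 0 0 0;0 0 .0003 0 0 0' | sed -n 2,4p
$R '0 0 .0003 0 0 0;0 0 .0003 0 0 0' | sed -n 2,4p
```

```text
position: [0.5285, 0.1659, 0.1387]
ee_rot: [-2.677, -1.644, -0.0]
contact_force: [0.0, 0.5, 0.1]
position: [0.5285, 0.1659, 0.1382]
ee_rot: [-2.677, -1.644, 0.0]
contact_force: [-1.7, 1.4, 2.0]
```

Contact at about z 0.1382. Pressing on gently.

```bash
R='python3 -m pendant'
$R '0 0 .0003 0 0 0;0 0 .0003 0 0 0' | sed -n 2,4p
$R '0 0 .0003 0 0 0;0 0 0 0 0 0' | sed -n 2,4p
```

```text
position: [0.5286, 0.166, 0.1382]
ee_rot: [-2.677, -1.645, 0.0]
contact_force: [-2.9, 0.1, 5.3]
position: [0.5286, 0.166, 0.1381]
ee_rot: [2.677, 1.645, -0.0]
contact_force: [-2.7, 0.6, 5.7]
```

```bash
R='python3 -m pendant'
$R '0 0 .0003 0 0 0;0 0 .0002 0 0 0;0 0 0 0 0 0' | sed -n 2,4p
$R '0 0 0 0 0 0;0 0 0 0 0 0;0 0 0 0 0 0;0 0 0 0 0 0;0 0 0 0 0 0' | sed -n 2,4p
$R '0 0 0 0 0 0;0 0 0 0 0 0;0 0 0 0 0 0;0 0 0 0 0 0;0 0 0 0 0 0' | sed -n 1,4p
python3 - <<'E'
from h import *
s=cam("scene")
cv2.imwrite("pics/c3.png",cv2.resize(s["frame"][140:225,308:388,::-1],(560,595),interpolation=2))
E
```

```text
position: [0.5286, 0.166, 0.1381]
ee_rot: [2.677, 1.645, -0.0]
contact_force: [-5.5, -0.2, 8.7]
position: [0.5286, 0.166, 0.1381]
ee_rot: [2.677, 1.645, -0.0]
contact_force: [-4.6, 0.4, 8.1]
time_s: 21.12
position: [0.5287, 0.166, 0.1381]
ee_rot: [2.677, 1.645, -0.0]
contact_force: [-6.2, -0.4, 9.3]
```

View pics/c3.png

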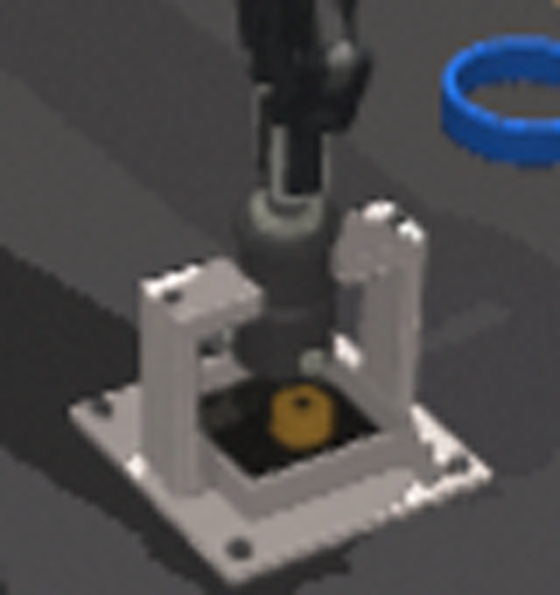

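The brass bush stands in the tray at crop (302,415), and the collar is down on the ring. It was held for over a second at about 10 N. Withdrawing.

```bash
R='python3 -m pendant'
$R '0 0 -.0005 0 0 0;0 0 -.001 0 0 0;0 0 -.002 0 0 0;0 0 -.003 0 0 0;0 0 -.005 0 0 0' | sed -n 2,4p
$R '0 0 -.008 0 0 0;0 0 -.01 0 0 0;0 0 -.01 0 0 0;0 0 -.01 0 0 0;0 0 -.01 0 0 0' | sed -n 2,4p
$R '0 0 -.01 0 0 0;0 0 -.01 0 0 0;0 0 -.015 0 0 0;0 0 -.015 0 0 0;0 0 -.01 0 0 0' | sed -n 2,4p
$R '0 0 0 0 0 0;0 0 0 0 0 0' | sed -n 2,4p
python3 go.py .6093 -.158 .25
```

```text
position: [0.5281, 0.1658, 0.1476]
ee_rot: [-2.676, -1.644, 0.002]
contact_force: [-0.3, 1.1, -1.3]
position: [0.5288, 0.1658, 0.1978]
ee_rot: [2.676, 1.644, 0.001]
contact_force: [0.5, -0.2, -1.6]
position: [0.5291, 0.1659, 0.2585]
ee_rot: [2.676, 1.644, 0.003]
contact_force: [0.7, -0.2, -1.2]
position: [0.5288, 0.1659, 0.2568]
ee_rot: [2.676, 1.644, 0.002]
contact_force: [-0.2, 0.1, -1.7]
pos [0.5288 0.1659 0.2568] R [[0.45202550668599795, 0.892004172597253, 0.001223672487837044], [0.8920048342442712, -0.4520258571829615, 1.1084195673506767e-05], [0.0005630187540163994, 0.0010865114355168336, -0.9999992512511114]] F [-0.1959  0.1181 -1.7479] M [0.0235 0.0459 0.0004] w 0.015978818207171567 t 22.5833
delta tool [-0.2525  0.2182  0.0069]
```

```bash
R='python3 -m pendant'
$R '-.0125 .0108 0 0 0 0;-.025 .0216 0 0 0 0;-.025 .0216 0 0 0 0;-.025 .0216 0 0 0 0;-.025 .0216 0 0 0 0' >/dev/null
$R '-.025 .0216 0 0 0 0;-.025 .0216 0 0 0 0;-.025 .0216 0 0 0 0;-.025 .0216 0 0 0 0;-.025 .0216 0 0 0 0' >/dev/null
$R '-.015 .013 0 0 0 0;0 0 0 0 0 0;0 0 0 0 0 0;0 0 0 0 0 0' | sed -n 2,4p
python3 go.py .6093 -.158 .15
python3 - <<'E'
from h import *
t=cam("top");s=cam("scene")
a=t["frame"][150:240,340:440,::-1];b=s["frame"][180:300,190:310,::-1]
cv2.imwrite("pics/c4.png",np.hstack([cv2.resize(a,(400,400),interpolation=2),cv2.resize(b,(400,400),interpolation=2)]))
g=cv2.cvtColor(s["frame"],cv2.COLOR_RGB2GRAY).astype(int)
print(proj(s,[[.6093,-.158,.165],[.6093,-.158,.2],[.6093,-.158,.045]]))
E
```

```text
position: [0.6084, -0.1573, 0.2549]
ee_rot: [-2.675, -1.644, 0.002]
contact_force: [0.2, 0.7, -0.5]
pos [ 0.6084 -0.1573  0.2549] R [[0.4518689632612869, 0.8920819763700292, -0.002046332551873654], [0.892084286946947, -0.45186710026847543, 0.0013223756339550024], [0.0002549971126420109, -0.0024230416221517684, -0.9999970319184804]] F [ 0.1619  0.7077 -0.4713] M [0.009  0.0213 0.0488] w 0.01645115340378642 t 23.75
delta tool [-0.0003  0.0014  0.1049]
[[266.96098975 219.03789002]
 [265.75938646 207.24804562]
 [270.78217938 255.98446341]]
```

View pics/c4.png

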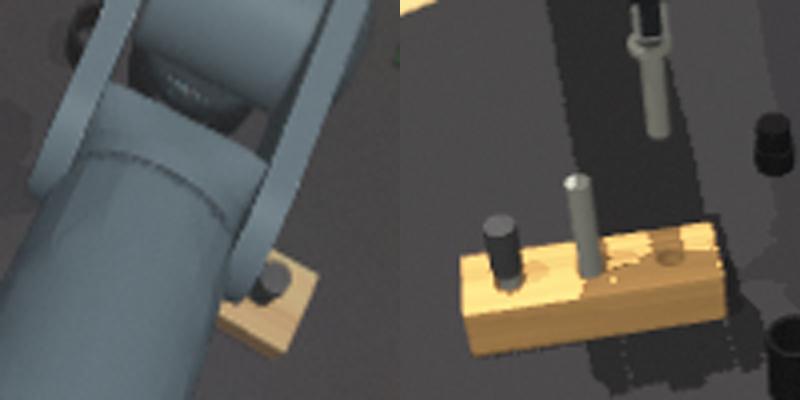

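The rod hangs straight at crop (658,135), and the empty socket is at (667,247), where the projected original position puts it within 1 px. Lowering.

```bash
R='python3 -m pendant'
$R '-.0003 .0014 .02 0 0 0;0 0 .025 0 0 0;0 0 .025 0 0 0;0 0 .02 0 0 0;0 0 .012 0 0 0' >/dev/null
$R '0 0 .005 0 0 0;0 0 .002 0 0 0;0 0 0 0 0 0;0 0 0 0 0 0' | sed -n 2,4p
$R '0 0 .002 0 0 0;0 0 .002 0 0 0;0 0 .002 0 0 0' | sed -n 2,4p
$R '0 0 .002 0 0 0;0 0 .002 0 0 0' | sed -n 2,4p
$R '0 0 .002 0 0 0;0 0 .002 0 0 0' | sed -n 2,4p
```

```text
position: [0.6111, -0.1591, 0.1489]
ee_rot: [2.675, 1.644, 0.002]
contact_force: [-0.3, 0.8, -1.0]
position: [0.6105, -0.1591, 0.1418]
ee_rot: [2.676, 1.644, 0.001]
contact_force: [0.9, -0.1, -1.8]
position: [0.6101, -0.1589, 0.137]
ee_rot: [-2.677, -1.644, -0.0]
contact_force: [-0.3, 0.5, -1.2]
position: [0.6101, -0.1589, 0.1329]
ee_rot: [-2.677, -1.644, 0.0]
contact_force: [-1.2, -0.7, -1.5]
```

```bash
R='python3 -m pendant'
$R '.0003 -.0008 .002 0 0 0;0 0 .002 0 0 0;0 0 .002 0 0 0;0 0 .002 0 0 0' | sed -n 2,4p
$R '0 0 .0025 0 0 0;0 0 .0025 0 0 0;0 0 .0025 0 0 0;0 0 .0025 0 0 0' | sed -n 2,4p
$R '0 0 .002 0 0 0;0 0 .002 0 0 0;0 0 .002 0 0 0' | sed -n 2,4p
$R '0 0 .001 0 0 0;0 0 .001 0 0 0;0 0 .001 0 0 0' | sed -n 2,4p
```

```text
position: [0.6096, -0.1582, 0.125]
ee_rot: [2.677, 1.644, 0.0]
contact_force: [-0.1, -0.8, -1.4]
position: [0.6095, -0.1582, 0.1149]
ee_rot: [-2.677, -1.644, 0.0]
contact_force: [0.4, -0.5, -1.7]
position: [0.6096, -0.1582, 0.109]
ee_rot: [2.677, 1.644, -0.0]
contact_force: [-0.5, 0.2, -1.5]
position: [0.6096, -0.1583, 0.1062]
ee_rot: [2.677, 1.644, 0.0]
contact_force: [-0.6, -0.3, -2.1]
```

```bash
R='python3 -m pendant'
$R '0 0 .001 0 0 0;0 0 .001 0 0 0;0 0 .0008 0 0 0' | sed -n 2,4p
$R '0 0 .0005 0 0 0;0 0 .0005 0 0 0' | sed -n 2,4p
$R '0 0 .0005 0 0 0;0 0 .0005 0 0 0' | sed -n 2,4p
```

```text
position: [0.6096, -0.1582, 0.1033]
ee_rot: [2.677, 1.644, 0.0]
contact_force: [-0.5, 0.4, -2.1]
position: [0.6096, -0.1582, 0.1023]
ee_rot: [-2.677, -1.645, 0.0]
contact_force: [0.2, 0.3, -2.5]
position: [0.6097, -0.1583, 0.1017]
ee_rot: [2.677, 1.644, 0.0]
contact_force: [-1.7, 0.5, 2.3]
```

On the floor at the same height as when it was picked up. Releasing and rising.

```bash
R='python3 -m pendant'
$R '0 0 0 0 0 0;0 0 0 0 0 0;0 0 0 0 0 0;0 0 0 0 0 0;0 0 0 0 0 0' .06
$R '0 0 -.005 0 0 0;0 0 -.01 0 0 0;0 0 -.02 0 0 0;0 0 -.03 0 0 0;0 0 -.03 0 0 0' >/dev/null
$R '0 0 -.03 0 0 0;0 0 -.03 0 0 0;0 0 -.02 0 0 0;-.03 0 0 0 0 0;-.035 0 0 0 0 0'>/dev/null
$R '-.035 0 0 0 0 0;-.035 0 0 0 0 0;-.035 0 0 0 0 0;-.035 0 0 0 0 0;0 0 0 0 0 0'
python3 - <<'E'
from h import *
t=cam("top");s=cam("scene")
a=t["frame"][150:240,340:440,::-1];b=s["frame"][180:300,190:310,::-1]
cv2.imwrite("pics/c5.png",np.hstack([cv2.resize(a,(400,400),interpolation=2),cv2.resize(b,(400,400),interpolation=2)]))
E
```

```text
time_s: 27.35
position: [0.6097, -0.1583, 0.1015]
ee_rot: [2.677, 1.644, 0.0]
contact_force: [-0.5, 0.3, 0.6]
width: 0.0601
grip_force: 0.0
time_s: 28.6
position: [0.5144, -0.346, 0.2776]
ee_rot: [2.68, 1.635, -0.002]
contact_force: [0.0, 0.5, 0.3]
width: 0.0602
grip_force: 0.0
```

View pics/c5.png

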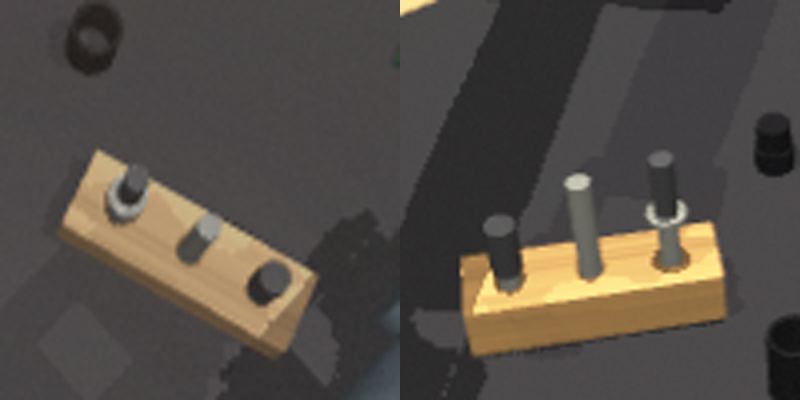

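The rod stands upright and fully down in its socket, with its grip top at crop (660,158). The other tools are untouched and the arm is clear. Letting it settle, then handing in.

```bash
python3 -m pendant '0 0 0 0 0 0;0 0 0 0 0 0;0 0 0 0 0 0' | head -2; python3 -c "
from station import ctrl
print(ctrl.finish_job())"
```

```text
time_s: 28.95
position: [0.5175, -0.34, 0.2767]
the job is handed in; nothing more can be done
None
```

The bush is in the tray, the collar was pressed home on the stop ring at about 10 N for over a second, the rod is back fully down in its socket, and the job was handed in at about 29 s; the hand-in call did not report a verdict.

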